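# Set up the parts of a bicycle frame before welding

## Task

Set out this frame's parts for welding: stand the wide short tube over the wide cone and the slim tall tube over the slim cone, each fully down on its base; lay the flat dropout on its black outline on the white board, its fork where the outline has its fork; and lay the square bar in both notches of the board, centred over the dropout, which therefore has to go in before it. Leave the amber jar where it stands.

Things in the scene. Friction and masses are not known exactly. Their poses are not given: they have to be found in the camera images.
- shell_center (a point): The bottom-bracket shell: the wide, short bare-steel tube, standing upright on the bench; outside diameter 44, bore 36, height 68. The point is its centre, half-way up (34 above its lower end). z is along the tube. About 0.26 kg. (All sizes in mm.)
- headtube_center (a point): The head tube: the slim, tall bare-steel tube, standing upright on the bench; outside diameter 33, bore 26, height 90. The point is its centre, half-way up (45 above its lower end). z is along the tube. About 0.22 kg.
- dropout_center (a point): The dropout: a flat steel plate 8 thick, lying flat, 91 long. Its middle (x = -24 to +20) has parallel sides 40 apart, good to grasp across. A narrow tail (18 wide) points to -x; a fork of two prongs with an open slot 14 wide between them points to +x. The point is its middle, half-way through the thickness; y is across, z up. 0.16 kg.
- dropout_slot (a point): The middle of the open slot between the two prongs of the dropout, 31 from dropout_center towards +x of the plate; it marks which end is the fork.
- bar_center (a point): The alignment bar: a plain square aluminium bar, 200 long, 16 wide, 16 high, lying on the bench. The point is its centre (8 above its underside). x is along the bar. About 0.14 kg.
- cone_wide_seat (a point): The wide cone: a fixed dark round steel base, diameter 84, 12 thick, with an upright brass cone on it, 36 tall, diameter 29 at its foot and 10 at its flat top. The point is on the axis on the base's upper face, where the lower end of a tube put over the cone comes to rest; z is up.
- cone_slim_seat (a point): The slim cone: a fixed dark round steel base, diameter 62, 12 thick, with an upright brass cone on it, 36 tall, diameter 19 at its foot and 7 at its flat top. The point is on the axis on the base's upper face, where the lower end of a tube put over the cone comes to rest; z is up.
- cradle_center (a point): Centre of the dropout's black outline (fork to +x), on the upper face of a fixed white board 190 (x) by 110 (y), 10 thick. Wooden cheeks (16 thick, 60 wide) at x = -76 and +76 have notches across their tops, 24 wide at the floor, 44 at the mouth; notch floors 30 and cheek tops 45 above the board's face. A bar in both notches lies along x over the outline, its underside 30 above it.
- jar: Bystander: an amber glass jar with a black lid, 54 in diameter, 85 tall, standing on the bench; its origin is the centre of its underside.

How it is judged (in metres and radians):
At the end, for the whole second after the job is handed in: Each tube on its cone: down within 4 mm, 8 mm of the axis, upright to 0.1 rad. Dropout flat on the board, 12 mm of the outline, 0.26 rad, fork at fork. Bar in both notches: height within 4 mm, middle within 15 mm of the board's, 0.12 rad. All at rest (horizontal distance between shell_center and cone_wide_seat below 0.008 m and z of shell_center in the frame of cone_wide_seat between 0.03 and 0.038 m and angle between each of shell_center, headtube_center's own z axis and vertical below 0.1 rad and horizontal distance between headtube_center and cone_slim_seat below 0.008 m and z of headtube_center in the frame of cone_slim_seat between 0.041 and 0.049 m and horizontal distance between dropout_center and cradle_center below 0.012 m and z of dropout_center in the frame of cradle_center below 0.008 m and angle between the x axis of dropout_center and the x axis of cradle_center, either way round below 0.26 rad and x of dropout_slot in the frame of cradle_center above 0.015 m and horizontal distance between bar_center and cradle_center below 0.015 m and angle between the x axis of bar_center and the x axis of cradle_center, either way round below 0.12 rad and z of bar_center in the frame of cradle_center between 0.034 and 0.042 m and linear speed of each of shell, headtube, dropout, bar below 0.02 m/s); the robot touches nothing.
It fails at once if the jar is moved by more than 3 cm (distance of jar from where it was at the start of the episode above 0.03 m).
It also fails if it takes over 125 s, if anything falls off the work surface, if the arm or the gripper's body presses on something with over 40 N, if the wrist force passes 120 N, or if a joint passes its speed limit or range.

## Robot

A 6-joint arm with a two-finger parallel gripper is mounted at the origin on the work surface. World frame = base frame: x ahead of the robot, y to its left, z up, the work surface at z = 0. Lengths are in mm, angles in rad, forces in N, time in s.
With the tool pointing down it reaches from about 325 to 750 mm from the base axis. Payload 7.6 kg.
Tool frame: the origin (TCP) lies midway between the tips of the shut fingers; the grasp point (between the pads) lies 19 mm behind it; x points along the fingers, y is the direction in which the jaws open and shut, and the axes are right-handed (so a half turn about x gives the same grasp; the last joint's range is limited). The gripper opens to 85 mm and grips with 20 to 120 N. Pads are 22 mm wide; open, the fingers measure 114 mm over their backs; the gripper's body (76 mm by 85 mm) begins 54 mm behind the grasp point. The pads swing forward as they close: fully open they stand 13 mm farther back than shut.
Start: joints at [1.246, 0.052, 1.401, -0, 1.689, -0.07], TCP at [132.309, 508.075, 231.323] pointing down, gripper open.
Joint ranges: [-2.9, 2.9], [-0.91, 2.17], [0.12, 2.37], [-1.06, 4.2], [0.26, 2.73], [-2.93, 2.93]. Speed limits (rad/s): [2.57, 2.57, 3.01, 3.14, 3.14, 3.14].

## Interface

Orientations are given as a rotation vector (axis times angle).
In Python, from workcell import robot gives the robot as it stands.
- The arm moves only by the tool move_arm, never from a script. Its argument "commands" is one flat list of numbers, 5 for each row, row after row: the shift along the world's x, y, z in m, then the turn about the world's z in degrees, then the finger opening in m, from 0 to 0.0854. In form: [dx, dy, dz, spin, grip, dx, dy, dz, spin, grip, ...]. A call has exactly 5 rows; each row is the pose to reach, as a shift and turn from the pose commanded when the call began; what a row does not reach only later rows make up. A row lasts 1/10 s, in which the tool goes at most 50 mm and 8.59 degrees, less where a joint would pass 70% of its speed; a pose out of reach is approached as far as the arm can. A call with a gripper value outside its range is refused whole. The fingers move at their own pace and stop on an object; "grip_force" is the grip in N (left out, the last holds). Time passes only in rows, so rows that repeat a pose let the fingers close, or fill a call up. It gives the time, the measured TCP pose, the force and the opening at its end, in the units of the state.
- robot.observe(): the state, without advancing time (a new reading comes with each control period).
- robot.get_image(name): name is "side" or "top" or "wrist"; returns a dict with "img" (480x640x3 uint8, red, green, blue), "fovy" (degrees; the focal length in pixels is half the picture's height over the tangent of half this angle, whatever the lens; pixels are square), "cx", "cy" (the principal point, pixels), "world_to_cam" (4x4, takes a point from world to camera coordinates); the wrist camera has in their place "tool_from_camera" (4x4, takes a point from camera to tool coordinates, whose origin is the TCP and whose axes are the tool frame's). Camera axes: x right, y up, looking along -z (the intrinsics and any distortion apply to the point x, -y, -z); pixel columns grow to the right and rows downward; lengths in mm; the calibration is good to about 2 mm. The wrist camera is an equidistant fisheye: a pixel r from the principal point sees the ray r / f radians off the axis. A picture is of the moment at which its call begins: read the wrist's pose just before it. There is no depth.
- robot.finish_job(): hands the job in, once; it reports no verdict.
The state is a dict: "time_s": time; "qpos": joint angles; "qd": joint speeds; "tau": joint torques, N m; "tool_pos": TCP position; "tool_rot": TCP orientation; "wrist_force": force on the tool from outside, world axes, zero at the start; "torque": the same for the moment, N m; "width": finger opening in mm.
Only numpy, scipy, OpenCV 4.12 (cv2) and the standard library are available. Lean on these libraries where they do the work, as an engineer would, in place of code of your own. Each camera call takes 0.05 s, during which the arm holds its last target. There are 200 camera calls.

## Working session

There is one attempt and no reset: what is moved stays moved. The work goes in short steps, Python scripts to look and compute and a tool call to move; the robot and the scene stay as the last step left them, time stands still between calls to the robot, and variables do not carry over. Pictures are saved under pics/ and viewed, about 12 in all and at most 16, crops included, and the job is handed in when it is done.

Besides the shell and the picture viewer there is one more tool, called in YAML: its name, and indented under it one key for each argument. move_arm: Moves the arm, as the interface text tells. Its arguments: {"type":"object","properties":{"commands":{"type":"array","items":{"type":"number"}},"grip_force":{"type":"number"}},"required":["commands"]}

```bash
ls; mkdir -p pics; cat > h.py <<'E'
import numpy as np, cv2
from scipy.spatial.transform import Rotation as R
from workcell import robot
def ray(im,u,v,state=None):
    f=240/np.tan(np.radians(im["fovy"])/2)
    x=(u-im["cx"])/f; y=(v-im["cy"])/f
    if "world_to_cam" in im:
        d=np.array([x,-y,-1.]); M=np.linalg.inv(np.array(im["world_to_cam"]))
    else:
        r=np.hypot(x,y); s=np.sin(r)/r if r>1e-9 else 1
        d=np.array([x*s,-y*s,-np.cos(r)])
        T=np.eye(4);T[:3,:3]=R.from_rotvec(state["tool_rot"]).as_matrix();T[:3,3]=state["tool_pos"]
        M=T@np.array(im["tool_from_camera"])
    return M[:3,3],M[:3,:3]@d
def onz(im,u,v,z,state=None):
    o,d=ray(im,u,v,state); return (o+d*(z-o[2])/d[2])[:2]
def proj(im,p,state=None):
    f=240/np.tan(np.radians(im["fovy"])/2)
    if "world_to_cam" in im:
        c=(np.array(im["world_to_cam"])@np.append(p,1))[:3]; c=c*[1,-1,-1]
        return im["cx"]+f*c[0]/c[2], im["cy"]+f*c[1]/c[2]
    T=np.eye(4);T[:3,:3]=R.from_rotvec(state["tool_rot"]).as_matrix();T[:3,3]=state["tool_pos"]
    c=(np.linalg.inv(T@np.array(im["tool_from_camera"]))@np.append(p,1))[:3]*[1,-1,-1]
    r=np.arctan2(np.hypot(c[0],c[1]),c[2]); h=np.hypot(c[0],c[1])
    return im["cx"]+f*r*c[0]/h, im["cy"]+f*r*c[1]/h
def snap(name,fn):
    s=robot.observe(); im=robot.get_image(name)
    cv2.imwrite("pics/"+fn,im["img"][:,:,::-1]); return im,s
E
python3 - <<'E'
from h import *
import pickle
d={}
for n in("top","side","wrist"):
    im,s=snap(n,n+"0.png"); d[n]=(im,s); print(n,im["fovy"],im["cx"],im["cy"])
    if "world_to_cam" in im: print(np.linalg.inv(im["world_to_cam"]).round(2))
    else: print(np.array(im["tool_from_camera"]).round(2))
print(s)
pickle.dump(d,open("d0.pkl","wb"))
E
```

```text
pics
top 57.05275997832791 325.9370266723064 235.49886324121033
[[ 1.00000e-02  9.90000e-01 -1.20000e-01  3.51870e+02]
 [-1.00000e+00  1.00000e-02 -0.00000e+00  1.56100e+01]
 [-0.00000e+00  1.20000e-01  9.90000e-01  1.19091e+03]
 [ 0.00000e+00  0.00000e+00  0.00000e+00  1.00000e+00]]
side 42.11155564633999 314.10097501829364 241.0716828930731
[[-9.60000e-01  2.30000e-01 -1.80000e-01  2.11330e+02]
 [-2.90000e-01 -7.10000e-01  6.40000e-01  9.82960e+02]
 [ 1.00000e-02  6.60000e-01  7.50000e-01  1.18309e+03]
 [ 0.00000e+00  0.00000e+00  0.00000e+00  1.00000e+00]]
wrist 65.70646984690485 322.59196239006235 236.91059157009155
[[-0.0000e+00  3.3000e-01 -9.5000e-01 -1.4358e+02]
 [ 1.0000e+00  0.0000e+00 -0.0000e+00  4.0000e-02]
 [ 0.0000e+00 -9.5000e-01 -3.3000e-01 -8.3430e+01]
 [ 0.0000e+00  0.0000e+00  0.0000e+00  1.0000e+00]]
{'time_s': 0.1, 'qpos': array([ 1.24572511e+00,  5.27754398e-02,  1.40164187e+00,  3.56439383e-05,
        1.68860346e+00, -7.03161713e-02]), 'qd': array([-0.00130703, -0.00247621, -0.00192303, -0.000682  ,  0.00029161,
       -0.00049928]), 'tau': array([ 1.06553623e-03, -3.82581425e+01, -3.60984957e+01, -8.28671591e-05,
        4.78527611e-03, -3.25287760e-05]), 'tool_pos': array([132.19278579, 507.80072706, 230.54635146]), 'tool_rot': array([ 0.19889496,  1.56184432, -0.20108858]), 'wrist_force': array([-0.62993471,  0.67635267, -0.23042929]), 'torque': array([ 0.06462437,  0.0100763 , -0.01720598]), 'width': 85.42201351678878}
```

View pics/top0.png

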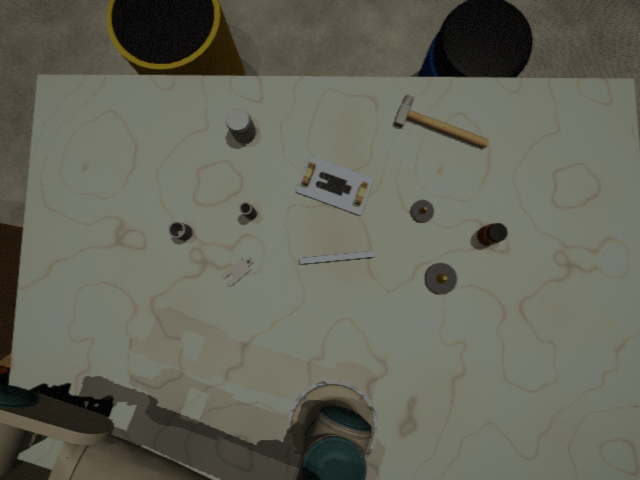

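View pics/side0.png

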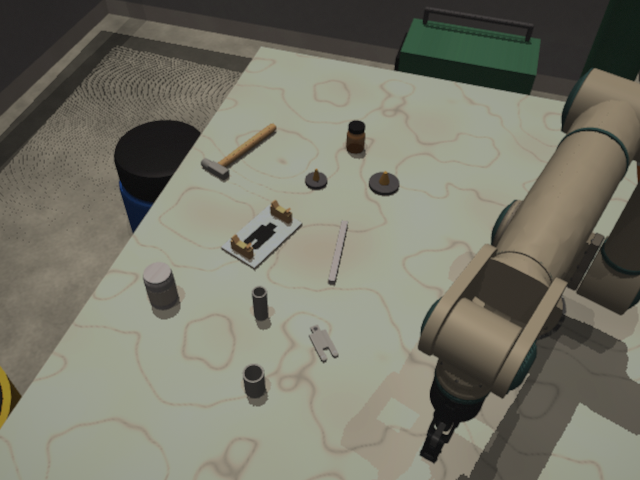

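Top view: shell (180,232), head tube (247,212), dropout (238,270), bar (337,257), board (335,187), wide cone (440,278), slim cone (422,210), jar (492,234). The side view shows the same layout. Next I'll zoom in and take first measurements.

```bash
python3 - <<'E'
from h import *
import pickle
d=pickle.load(open("d0.pkl","rb")); T=d["top"][0]; S=d["side"][0]
t=T["img"];s=S["img"]
c=lambda i,x,y:cv2.resize(i[y:y+75,x:x+100],(400,300),interpolation=cv2.INTER_CUBIC)
m=np.vstack([np.hstack([c(t,285,150),c(t,165,200)]),np.hstack([c(t,400,200),c(s,215,195)])])
m=cv2.convertScaleAbs(m,alpha=1.5)
cv2.imwrite("pics/m0.png",m[:,:,::-1])
def tri(a,b):
    o1,d1=ray(T,*a);o2,d2=ray(S,*b)
    k=np.linalg.lstsq(np.c_[d1,-d2],o2-o1,rcond=None)[0]
    p,q=o1+d1*k[0],o2+d2*k[1]; return ((p+q)/2).round(1),np.linalg.norm(p-q).round(1)
for n,a,b in [("jar",(492,234),(356,138)),("bar",(337,257),(339,252)),("board",(335,187),(262,235)),("slim",(424,209),(317,170)),("wide",(444,277),(385,173))]: print(n,tri(a,b))
for n,a,z in[("shell",(179,228),68),("ht",(245,207),90),("drop",(238,270),8),("bar",(337,257),16),("board",(335,187),10),("slim",(422,210),12),("wide",(440,278),12),("jarlid",(495,231),85)]: print(n,onz(T,*a,z).round(1))
E
```

```text
jar (array([ 498.6, -418.2,   34.5]), np.float64(1.7))
bar (array([435.6, -10.8,   2.1]), np.float64(3.6))
board (array([632.4,  -3.3,   4.9]), np.float64(6.1))
slim (array([ 561.7, -237.3,   47.4]), np.float64(1.3))
wide (array([ 384. , -286.8,   43.7]), np.float64(2.2))
shell [503.6 397.3]
ht [555.7 225.2]
drop [399.7 254.2]
bar [436.4 -10.2]
board [628.1  -3.7]
slim [ 566.1 -239.6]
wide [ 383.3 -284.3]
jarlid [ 500.7 -407. ]
```

View pics/m0.png

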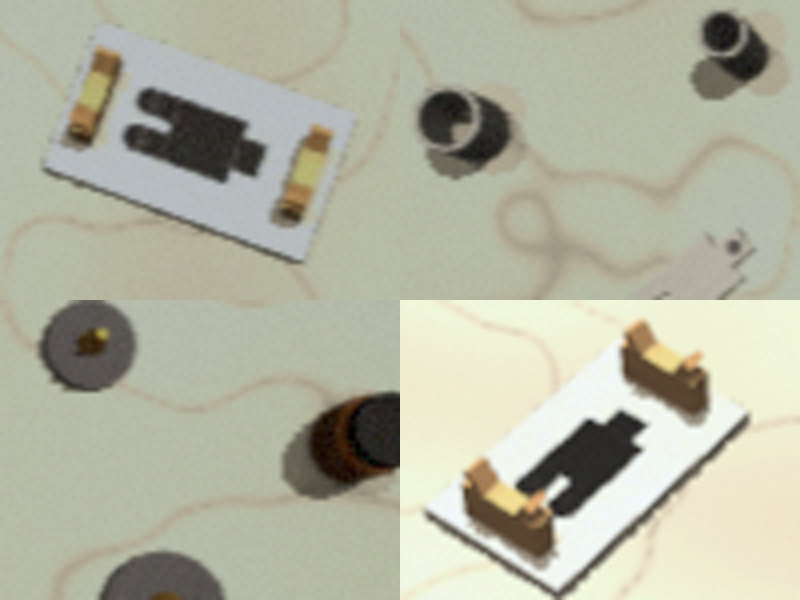

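```bash
python3 - <<'E'
from h import *
import pickle
d=pickle.load(open("d0.pkl","rb")); T=d["top"][0]
t=T["img"]; hsv=cv2.cvtColor(t,cv2.COLOR_RGB2HSV); g=t.max(2)
def big(mask,x,y,w,h):
    m=np.zeros_like(g);m[y:y+h,x:x+w]=mask[y:y+h,x:x+w]*255
    c=cv2.findContours(m,0,cv2.CHAIN_APPROX_NONE)[0]; return max(c,key=cv2.contourArea)
for n,(x,y,w,h) in {"slim":(405,195,35,32),"wide":(420,258,42,42)}.items():
    c=cv2.convexHull(big(g<125,x,y,w,h)); e=cv2.fitEllipse(c); print(n,e,onz(T,*e[0],12).round(1), "r px->mm",(np.array(e[1])*2.35).round())
print("bench",t[300,340],"board",t[165,330],"bar",t[257,337],"drop",t[270,236],t[232,180],t[228,170])
# board: low saturation blue-white
sat=hsv[:,:,1].astype(int); b=t.astype(int); bl=(b[:,:,2]-b[:,:,1])
for n,(x,y,w,h),z in [("board",(285,145,100,80),10),("bar",(290,240,95,35),16),("drop",(215,248,50,45),8)]:
    m=(bl>0)&(g>100); c=big(m,x,y,w,h); r=cv2.minAreaRect(c); p=np.array([onz(T,*q,z) for q in cv2.boxPoints(r)])
    print(n,r,p.round(1).tolist(),p.mean(0).round(1),np.linalg.norm(np.diff(p,axis=0),axis=1).round(1),np.degrees(np.arctan2(*(p[1]-p[0])[::-1])).round(1),np.degrees(np.arctan2(*(p[2]-p[1])[::-1])).round(1))
    cv2.drawContours(t,[c],-1,(255,0,0),1)
c=lambda i,x,y:cv2.resize(i[y:y+75,x:x+100],(400,300),interpolation=cv2.INTER_NEAREST)
cv2.imwrite("pics/m1.png",np.hstack([c(t,285,150),c(t,190,230)])[:,:,::-1])
E
```

```text
slim ((423.2420959472656, 211.12867736816406), (33.70906066894531, 38.428646087646484), 133.04354858398438) [ 563.1 -242.9] r px->mm [79. 90.]
wide ((444.2389221191406, 278.5075378417969), (49.38361358642578, 60.3082160949707), 93.01390838623047) [ 382.  -295.5] r px->mm [116. 142.]
bench [120 124 110] board [122 125 126] bar [121 126 127] drop [118 115 106] [102  96  84] [49 46 44]
board ((334.55926513671875, 184.83840942382812), (67.84945678710938, 38.681705474853516), 20.136302947998047) [[615.2, 102.5], [717.5, 67.5], [653.2, -107.7], [552.2, -71.3]] [634.5  -2.2] [108.1 186.6 107.4] -18.8 -110.2
bar ((339.8712463378906, 256.712890625), (5.174193382263184, 66.4684829711914), 84.2894058227539) [[434.4, 70.9], [453.7, -105.3], [440.0, -106.6], [420.7, 69.4]] [437.2 -17.9] [177.3  13.8 177. ] -83.8 -174.5Traceback (most recent call last):
  File "<stdin>", line 14, in <module>
  File "<stdin>", line 7, in big
ValueError: max() iterable argument is empty
```

```bash
python3 - <<'E'
from h import *
import pickle
d=pickle.load(open("d0.pkl","rb")); T=d["top"][0]
t=T["img"].copy(); g=t.max(2); b=t.astype(int); bl=b[:,:,2]-b[:,:,1]
def big(mask,x,y,w,h):
    m=np.zeros_like(g);m[y:y+h,x:x+w]=mask[y:y+h,x:x+w]*255
    c=cv2.findContours(m,0,cv2.CHAIN_APPROX_NONE)[0]; return max(c,key=cv2.contourArea)
for n,(x,y,w,h) in {"slim":(405,195,35,32),"wide":(420,258,42,42)}.items():
    c=cv2.convexHull(big(g<95,x,y,w,h)); e=cv2.fitEllipse(c); print(n,e,onz(T,*e[0],12).round(1))
    cv2.drawContours(t,[c],-1,(255,0,0),1)
for n,(x,y,w,h),z,m in [("bar",(285,240,100,35),16,(bl>-3)),("drop",(215,248,50,45),8,(b[:,:,1]-b[:,:,0]<1))]:
    m=cv2.medianBlur(m.astype(np.uint8),3)>0
    c=big(m,x,y,w,h); r=cv2.minAreaRect(c); p=np.array([onz(T,*q,z) for q in cv2.boxPoints(r)])
    print(n,p.mean(0).round(1),np.linalg.norm(np.diff(p,axis=0),axis=1).round(1),np.degrees(np.arctan2(*(p[1]-p[0])[::-1])).round(1),np.degrees(np.arctan2(*(p[2]-p[1])[::-1])).round(1))
    cv2.drawContours(t,[c],-1,(255,0,0),1)
c=lambda i,x,y:cv2.resize(i[y:y+75,x:x+100],(400,300),interpolation=cv2.INTER_NEAREST)
cv2.imwrite("pics/m1.png",cv2.convertScaleAbs(np.vstack([np.hstack([c(t,285,220),c(t,190,230)]),np.hstack([c(t,390,190),c(t,390,245)])]),alpha=1.6)[:,:,::-1])
s=robot.observe();print(R.from_rotvec(s["tool_rot"]).as_matrix().round(3))
E
```

```text
slim ((421.2604675292969, 211.22784423828125), (22.75145149230957, 24.693923950195312), 64.74153137207031) [ 562.7 -237.5]
wide ((440.11285400390625, 278.37127685546875), (31.85071563720703, 32.69353103637695), 96.036376953125) [ 382.3 -284.5]
bar [435.6  -9. ] [196.4  15.8 196. ] -83.9 -174.6
drop [394.5 253. ] [123.1  70.3 122.3] -84.1 -173.1
[[-0.     0.252  0.968]
 [-0.001  0.968 -0.252]
 [-1.    -0.001 -0.   ]]
```

View pics/m1.png

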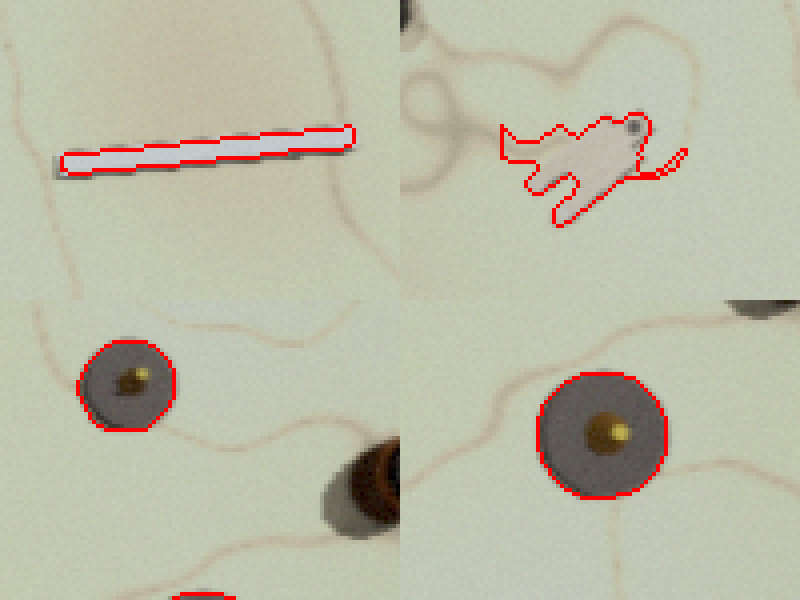

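The wide and slim bases fit cleanly at (382,−284) and (563,−237). The bar is at (436,−9), yaw 96°. The board's centre is (634.5,−2.2) with its fork at yaw ≈70°. The dropout's fork points to ≈132°. I'm moving over the dropout to look from near.

move_arm:
  commands: [0.134,-0.127,-0.02,-17,0.085,0.134,-0.127,-0.02,-17,0.085,0.134,-0.127,-0.02,-17,0.085,0.134,-0.127,-0.02,-17,0.085,0.134,-0.127,-0.02,-17,0.085]

```text
time_s: 0.65
tool_pos: [268.6, 378.4, 210.6]
tool_rot: [0.435, 1.526, -0.437]
wrist_force: [-1.0, 0.7, 0.2]
width: 84.5
```

move_arm:
  commands: [0.134,-0.127,-0.04,-16,0.085,0.134,-0.127,-0.04,-16,0.085,0.134,-0.127,-0.04,-16,0.085,0.134,-0.127,-0.04,-16,0.085,0.134,-0.127,-0.04,-16,0.085]

```text
time_s: 1.15
tool_pos: [401.9, 251.4, 169.7]
tool_rot: [0.651, 1.471, -0.655]
wrist_force: [-0.6, 0.3, 0.5]
width: 85.2
```

```bash
python3 - <<'E'
from h import *
import pickle
im,s=snap("wrist","w1.png"); pickle.dump((im,s),open("w1.pkl","wb"))
print(s["tool_pos"],R.from_rotvec(s["tool_rot"]).as_matrix().round(3).tolist())
E
```

```text
[401.89485898 251.41865658 169.70249422] [[-0.002, 0.742, 0.671], [-0.002, 0.671, -0.742], [-1.0, -0.003, 0.0]]
```

View pics/w1.png

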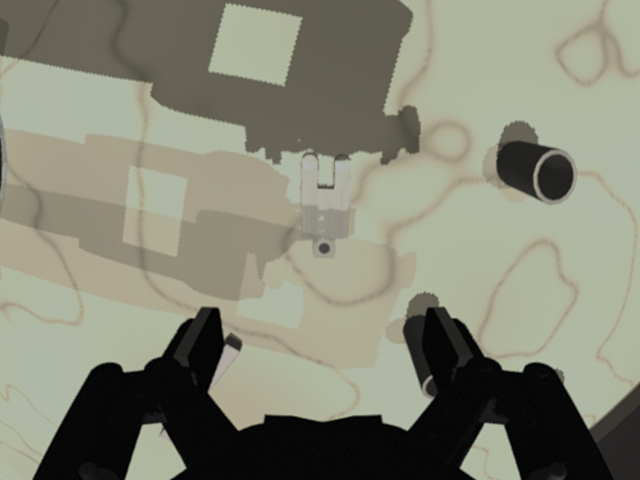

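The wrist view shows the dropout: fork tips at (310,157) and (342,157), slot bottom (326,187), tail end (324,257), middle sides at x≈301 and 349. The head tube's lower right shows at (420,380), the shell at (540,170).

```bash
python3 - <<'E'
from h import *
import pickle
im,s=pickle.load(open("w1.pkl","rb"))
P=lambda u,v,z:onz(im,u,v,z,s)
tl,tr,tail=P(310,155,8),P(343,155,8),P(324,258,8)
sl,sr=P(301.5,212,8),P(349,212,8)
f=(tl+tr)/2; ax=f-tail
print("fork",f,"tail",tail,"len",np.linalg.norm(ax),"yaw",np.degrees(np.arctan2(ax[1],ax[0])),"mid",(f+tail)/2,"width",np.linalg.norm(sl-sr),"side mid",(sl+sr)/2, np.degrees(np.arctan2(*(sr-sl)[::-1])))
print("shell top",P(556,175,68),"ht top",P(432,388,90))
E
```

```text
fork [370.9253881  290.28510437] tail [430.39033312 221.59408701] len 90.85447459090865 yaw 130.88232487742536 mid [400.65786061 255.93959569] width 40.443030954916885 side mid [402.83842665 253.58406266] 42.16985535532714
shell top [501.0593511  407.54451312] ht top [551.64731012 219.52650612]
```

move_arm:
  commands: [0,0.002,-0.05,-1,0.07,0,0.002,-0.1,-1,0.07,0,0.002,-0.14,-1,0.07,0,0.002,-0.15,-1,0.07,0,0.002,-0.15,-1,0.07]
  grip_force: 60

```text
time_s: 1.7
tool_pos: [399.2, 256.7, 20.8]
tool_rot: [0.66, 1.469, -0.663]
wrist_force: [0.1, 0.1, 0.7]
width: 69.9
```

move_arm:
  commands: [0,0,-0.01,0,0.07,0,0,-0.015,0,0.07,0,0,-0.018,0,0.07,0,0,-0.018,0,0.07,0,0,-0.018,0,0.07]

```text
time_s: 2.2
tool_pos: [400.6, 256.2, 3.8]
tool_rot: [0.663, 1.467, -0.662]
wrist_force: [-0.4, 0.8, 0.4]
width: 69.8
```

move_arm:
  commands: [0,0,-0.002,0,0.05,0,0,-0.002,0,0.03,0,0,-0.002,0,0.03,0,0,-0.002,0,0.03,0,0,-0.002,0,0.03]

```text
time_s: 2.7
tool_pos: [400.6, 256.2, 1.7]
tool_rot: [0.663, 1.467, -0.662]
wrist_force: [-0.3, 0.7, 5.2]
width: 37.6
```

move_arm:
  commands: [0,0,0,0,0.03,0,0,0.01,0,0.03,0,0,0.02,0,0.03,0,0,0.03,0,0.03,0,0,0.03,0,0.03]

```text
time_s: 3.2
tool_pos: [401.3, 256.6, 33.3]
tool_rot: [0.664, 1.465, -0.66]
wrist_force: [0.5, -0.1, -2.1]
width: 37.8
```

move_arm:
  commands: [0.02,-0.02,0.04,-6,0.03,0.05,-0.05,0.075,-13,0.03,0.08,-0.08,0.1,-20,0.03,0.105,-0.115,0.12,-26,0.03,0.13,-0.145,0.12,-32,0.03]

```text
time_s: 3.7
tool_pos: [532.8, 109.5, 155.2]
tool_rot: [1.094, 1.276, -1.086]
wrist_force: [0.8, 0.9, -2.1]
width: 37.7
```

move_arm:
  commands: [0.03,-0.03,0,-7,0.03,0.06,-0.065,0,-14,0.03,0.09,-0.1,0,-21,0.03,0.103,-0.114,0,-29,0.03,0.103,-0.114,0,-29,0.03]

```text
time_s: 4.2
tool_pos: [634.1, -5.4, 150.1]
tool_rot: [1.46, 1.024, -1.462]
wrist_force: [0.2, 0.3, -1.5]
width: 37.5
```

```bash
python3 - <<'E'
from h import *
import pickle
im,s=snap("wrist","w2.png"); pickle.dump((im,s),open("w2.pkl","wb"))
print(s["tool_pos"],s["width"],R.from_rotvec(s["tool_rot"]).as_matrix().round(3).tolist())
E
```

```text
[634.06097835  -5.43053086 150.10891695] 37.52997321886547 [[-0.001, 0.94, -0.341], [-0.0, -0.341, -0.94], [-1.0, -0.001, 0.001]]
```

View pics/w2.png

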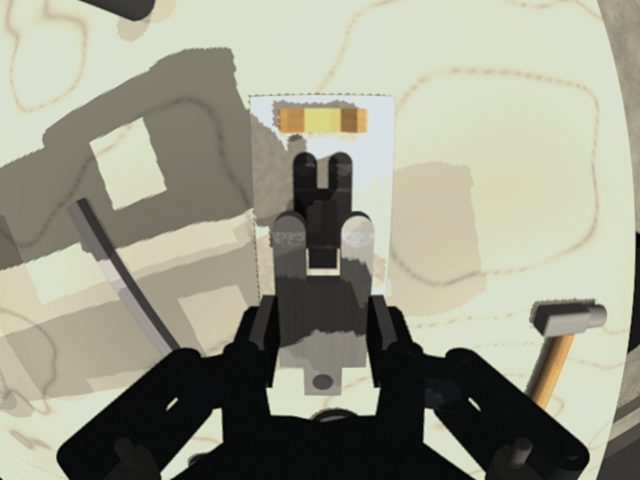

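```bash
python3 - <<'E'
from h import *
import pickle
im,s=pickle.load(open("w2.pkl","rb"))
P=lambda u,v,z:onz(im,u,v,z,s)
yaw=lambda a:np.degrees(np.arctan2(a[1],a[0])).round(1)
a,b=P(249.5,95,10),P(395,97,10)
print("far edge",np.linalg.norm(a-b),yaw(b-a),"mid",(a+b)/2)
fx=np.array([np.cos(np.radians(70)),np.sin(np.radians(70))])
print("centre by edge",(a+b)/2-95*fx)
f=(P(305,152,10)+P(341,152,10))/2; print("outline tips",f,"centre",f-45.5*fx, "slot bottom",P(323,188,10))
l,r=P(293,220,10),P(352,220,10);print("outline widths",np.linalg.norm(l-r))
z=s["tool_pos"][2]+6
pt=(P(290,211,z)+P(358,211,z))/2; tl=P(323,396,z); ax=pt-tl
print("plate",pt,tl,np.linalg.norm(ax),yaw(ax),(pt+tl)/2)
E
```

```text
far edge 109.860781171423 -20.8 mid [667.83574127  87.49148436]
centre by edge [635.34382766  -1.77931461]
outline tips [653.30209647  45.79114758] centre [637.74017995   3.03513333] slot bottom [643.69184755  19.29625919]
outline widths 47.007401217281455
plate [650.95113608  38.55332403] [618.65495085 -49.42715719] 93.72090832149051 69.8 [634.80304347  -5.43691658]
```

move_arm:
  commands: [0.001,0.001,-0.05,0,0.03,0.001,0.001,-0.09,0,0.03,0.001,0.001,-0.12,0,0.03,0.001,0.001,-0.12,0,0.03,0.001,0.001,-0.12,0,0.03]

```text
time_s: 4.75
tool_pos: [634.1, -1.0, 32.2]
tool_rot: [1.455, 1.029, -1.455]
wrist_force: [0.9, -0.3, -0.9]
width: 37.5
```

move_arm:
  commands: [0.001,0,-0.01,0,0.03,0.001,0,-0.016,0,0.03,0.001,0,-0.019,0,0.03,0.001,0,-0.0195,0,0.03,0.001,0,-0.0195,0,0.03]

```text
time_s: 5.25
tool_pos: [635.5, -2.0, 12.1]
tool_rot: [1.457, 1.027, -1.456]
wrist_force: [0.6, -0.0, -1.6]
width: 37.6
```

move_arm:
  commands: [0.0,0,0,0,0.045,0,0,0,0,0.06,0,0,0,0,0.06,0,0,0,0,0.06,0,0,0,0,0.06]

```text
time_s: 5.75
tool_pos: [635.4, -1.9, 12.0]
tool_rot: [1.457, 1.027, -1.456]
wrist_force: [0.2, -0.4, 0.6]
width: 60.0
```

move_arm:
  commands: [0,0,0.03,0,0.06,0,0,0.07,0,0.06,0,0,0.11,0,0.06,0,0,0.15,0,0.06,0,0,0.15,0,0.06]

```text
time_s: 6.25
tool_pos: [638.1, -2.1, 169.9]
tool_rot: [1.463, 1.019, -1.446]
wrist_force: [0.3, -0.1, 0.2]
width: 60.0
```

```bash
python3 - <<'E'
from h import *
import pickle
im,s=snap("wrist","w3.png"); pickle.dump((im,s),open("w3.pkl","wb"))
print(s["tool_pos"],s["width"])
E
```

```text
[638.07240491  -2.09131698 169.90702481] 60.028677519470435
```

View pics/w3.png

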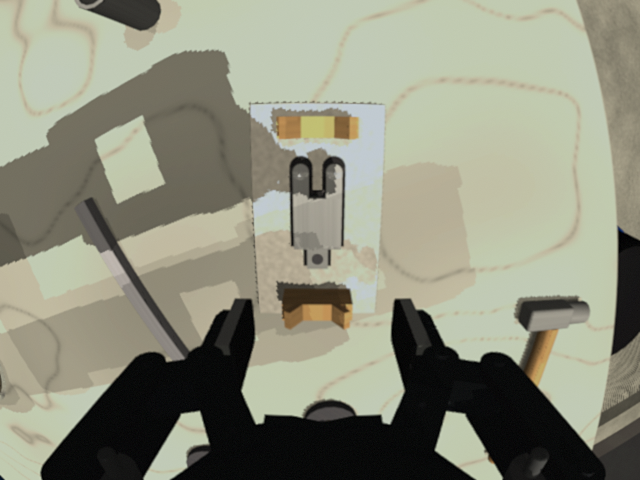

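The dropout lies in its outline with an even black margin; the slot is at (317,185) on the outline's slot. Now the bar.

move_arm:
  commands: [-0.04,-0.001,0,5,0.06,-0.08,-0.003,0,10,0.06,-0.12,-0.004,0,15,0.06,-0.16,-0.006,0,20,0.06,-0.2,-0.007,0,26,0.06]

```text
time_s: 6.8
tool_pos: [433.1, -8.9, 160.2]
tool_rot: [1.123, 1.263, -1.125]
wrist_force: [-0.1, 0.0, 1.0]
width: 60.1
```

```bash
python3 - <<'E'
from h import *
import pickle
im,s=snap("wrist","w4.png"); pickle.dump((im,s),open("w4.pkl","wb"))
print(s["tool_pos"],R.from_rotvec(s["tool_rot"]).as_matrix().round(3).tolist())
E
```

```text
[433.11799491  -8.92343824 160.24088211] [[-0.002, 0.993, 0.115], [0.0, 0.115, -0.993], [-1.0, -0.002, -0.0]]
```

View pics/w4.png

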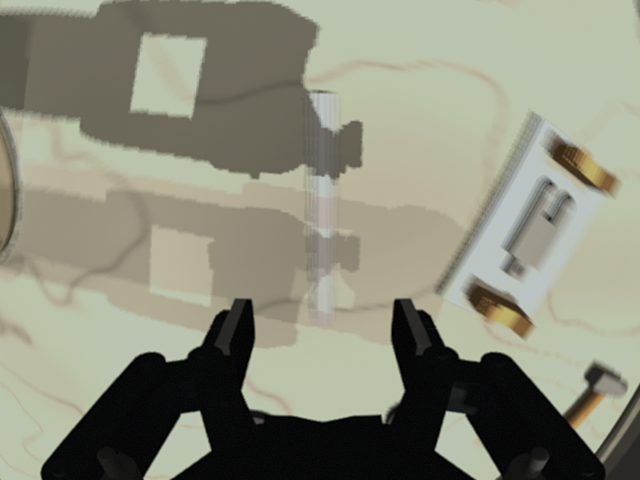

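The image is blurred because the arm was still moving. I'll retake it settled.

```bash
python3 - <<'E'
from h import *
import pickle
im,s=snap("wrist","x.png");im,s=snap("wrist","x.png");im,s=snap("wrist","x.png"); pickle.dump((im,s),open("w4.pkl","wb"))
print(s["tool_pos"],R.from_rotvec(s["tool_rot"]).as_matrix()[:,1].round(3).tolist())
c=im["img"][75:345,250:410]
a=np.hstack([cv2.resize(c,None,fx=2.2,fy=2.2,interpolation=cv2.INTER_CUBIC)]*2)
cv2.imwrite("pics/w5.png",a[:,:352,::-1])
E
```

```text
[433.42593781  -8.85988494 160.70527086] [0.994, 0.111, -0.001]
```

View pics/w5.png

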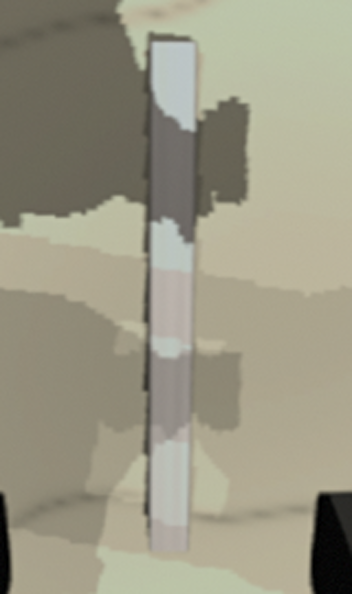

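```bash
python3 - <<'E'
from h import *
import pickle
im,s=pickle.load(open("w4.pkl","rb"))
P=lambda u,v:onz(im,250+u/2.2,75+v/2.2,16,s)
a,b,c,d=P(150,42),P(196,42),P(188,552),P(149,552)
t,q=(a+b)/2,(c+d)/2
print(a,b,c,d,"w",np.linalg.norm(a-b),np.linalg.norm(c-d),"L",np.linalg.norm(t-q),"c",(t+q)/2,"yaw",np.degrees(np.arctan2(*(t-q)[::-1])))
E
```

```text
[419.38256057  89.35071989] [435.1324409   91.17298026] [ 456.5774464  -108.07285534] [ 440.4916245  -109.83807565] w 15.854947599529677 16.182387616347356 L 200.3503207575867 c [437.89601809  -9.34680771] yaw 96.09625938601344
```

move_arm:
  commands: [0.003,0,-0.05,0,0.05,0.003,0,-0.1,0,0.05,0.003,0,-0.13,0,0.05,0.003,0,-0.13,0,0.05,0.003,0,-0.13,0,0.05]

```text
time_s: 7.5
tool_pos: [439.2, -9.0, 32.3]
tool_rot: [1.127, 1.26, -1.127]
wrist_force: [1.0, -0.1, 1.0]
width: 49.8
```

move_arm:
  commands: [0.0,0,-0.015,0,0.05,0.0,0,-0.025,0,0.05,0.0,0,-0.028,0,0.05,0.0,0,-0.028,0,0.05,0.0,0,-0.028,0,0.05]

```text
time_s: 8.0
tool_pos: [439.0, -9.0, 4.7]
tool_rot: [1.127, 1.259, -1.126]
wrist_force: [-0.6, -0.4, -0.7]
width: 50.0
```

move_arm:
  commands: [-0.001,0,-0.001,0,0.03,-0.001,0,-0.001,0,0.01,-0.001,0,-0.001,0,0.008,-0.001,0,-0.001,0,0.008,-0.001,0,-0.001,0,0.008]

```text
time_s: 8.5
tool_pos: [437.6, -9.0, 3.3]
tool_rot: [1.127, 1.259, -1.126]
wrist_force: [-0.7, 0.6, 5.3]
width: 14.4
```

move_arm:
  commands: [0,0,0,0,0.008,0,0,0.02,0,0.008,0,0,0.05,0,0.008,0,0,0.09,0,0.008,0,0,0.11,0,0.008]

```text
time_s: 9.0
tool_pos: [438.1, -9.0, 115.5]
tool_rot: [1.128, 1.257, -1.124]
wrist_force: [0.2, -0.8, -0.7]
width: 14.3
```

move_arm:
  commands: [0.03,0.001,0,-5,0.008,0.07,0.002,0,-10,0.008,0.11,0.004,0,-15,0.008,0.155,0.006,0,-21,0.008,0.197,0.007,0,-26,0.008]

```text
time_s: 9.5
tool_pos: [635.6, -1.7, 111.5]
tool_rot: [1.459, 1.026, -1.461]
wrist_force: [-0.5, 0.3, -1.3]
width: 14.1
```

move_arm:
  commands: [0,0,-0.01,0,0.008,0,0,-0.02,0,0.008,0,0,-0.03,0,0.008,0,0,-0.03,0,0.008,0,0,-0.03,0,0.008]

```text
time_s: 10.0
tool_pos: [633.7, -2.0, 83.2]
tool_rot: [1.457, 1.027, -1.456]
wrist_force: [-0.5, 0.3, -1.5]
width: 13.9
```

```bash
python3 - <<'E'
from h import *
import pickle
im,s=snap("wrist","w6.png"); pickle.dump((im,s),open("w6.pkl","wb"))
print(s["tool_pos"],s["width"],R.from_rotvec(s["tool_rot"]).as_matrix()[:,1].round(3).tolist())
E
```

```text
[633.65714342  -1.95706095  83.23164705] 13.850646179971285 [0.942, -0.335, 0.0]
```

View pics/w6.png

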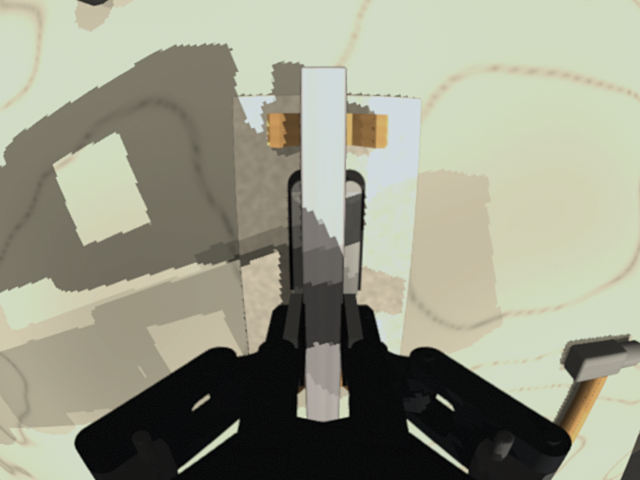

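Bar end at (324,67) and far cheek at (266–387, 130): the bar lies over the notch, needing about 1.5 mm in +x. I'll lower it now.

move_arm:
  commands: [0.0015,0,-0.01,0,0.008,0.0015,0,-0.02,0,0.008,0.0015,0,-0.03,0,0.008,0.0015,0,-0.036,0,0.008,0.0015,0,-0.039,0,0.008]

```text
time_s: 10.55
tool_pos: [635.4, -1.9, 43.3]
tool_rot: [1.456, 1.028, -1.458]
wrist_force: [-5.9, -0.1, 10.6]
width: 14.2
```

move_arm:
  commands: [0,0,-0.001,0,0.008,0,0,-0.0015,0,0.008,0,0,-0.0015,0,0.008,0,0,-0.0015,0,0.008,0,0,-0.0015,0,0.008]

```text
time_s: 11.05
tool_pos: [636.2, -2.0, 43.3]
tool_rot: [1.457, 1.027, -1.456]
wrist_force: [-3.2, -0.2, 5.8]
width: 14.2
```

move_arm:
  commands: [0.0,0,0,0,0.025,0,0,0,0,0.045,0,0,0,0,0.045,0,0,0,0,0.045,0,0,0.03,0,0.045]

```text
time_s: 11.55
tool_pos: [633.0, -1.8, 67.5]
tool_rot: [1.452, 1.034, -1.464]
wrist_force: [0.2, 0.0, -0.6]
width: 45.1
```

move_arm:
  commands: [0,0,0.05,0,0.07,0,0,0.1,0,0.085,0,0,0.13,0,0.085,0,0,0.13,0,0.085,0,0,0.13,0,0.085]

```text
time_s: 12.05
tool_pos: [636.0, -2.0, 202.7]
tool_rot: [1.457, 1.027, -1.456]
wrist_force: [-0.5, -0.1, -0.5]
width: 85.3
```

```bash
python3 - <<'E'
from h import *
import pickle
im,s=snap("wrist","w7.png"); pickle.dump((im,s),open("w7.pkl","wb"))
S,_=snap("side","s7.png"); pickle.dump(S,open("s7.pkl","wb"))
print(s["tool_pos"],s["width"])
a=cv2.resize(im["img"][60:420,130:510],(570,540)); 
cv2.imwrite("pics/m7.png",cv2.resize(a,(500,474))[:,:,::-1])
E
```

```text
[635.99105715  -1.97059802 202.67573353] 85.30948626699292
```

View pics/m7.png

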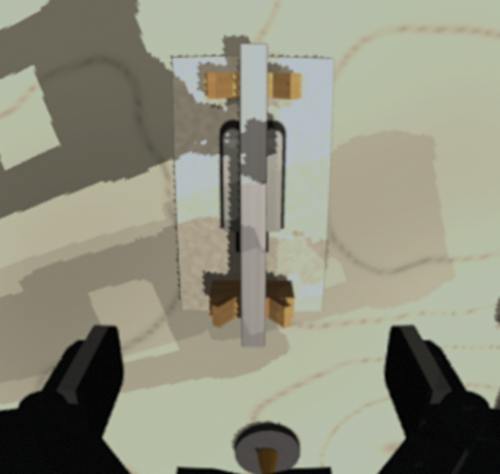

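```bash
python3 - <<'E'
from h import *
import pickle
im,s=pickle.load(open("w7.pkl","rb"))
P=lambda u,v,z:onz(im,130+u/1.3158,60+v/1.3158,z,s)
t,q=P(254,44,56),P(253,347,56); print("bar",np.linalg.norm(t-q),(t+q)/2,np.degrees(np.arctan2(*(t-q)[::-1])))
a,b=P(171.5,57,10),P(332.5,58,10);print("board edge",np.linalg.norm(a-b),(a+b)/2-95*np.array([.347,.938]),np.degrees(np.arctan2(*(b-a)[::-1])))
# tubes and cones from top view ring
im0,s0=pickle.load(open("w1.pkl","rb"))
T=pickle.load(open("d0.pkl","rb"))["top"][0]
for n,(x,y,w,h),z in[("shell",(165,215,32,32),68),("ht",(235,198,28,28),90)]:
    c=T["img"][y:y+h,x:x+w]; cv2.imwrite(f"pics/{n}.png",cv2.resize(cv2.convertScaleAbs(c,alpha=1.6),(320,320),interpolation=cv2.INTER_CUBIC)[:,:,::-1])
c=im0["img"]
A=cv2.resize(c[140:210,490:585],(570,420),interpolation=cv2.INTER_CUBIC)
cv2.imwrite("pics/t.png",np.hstack([A,np.vstack([cv2.resize(cv2.imread("pics/"+n+".png")[:,:,::-1],(210,210)) for n in("shell","ht")])])[:,:,::-1])
E
```

```text
bar 199.7232781373949 [636.63963765  -2.06202958] 70.20254584640043
board edge 109.33862512909651 [634.46740532  -2.12656322] -20.017483541600356
```

View pics/t.png

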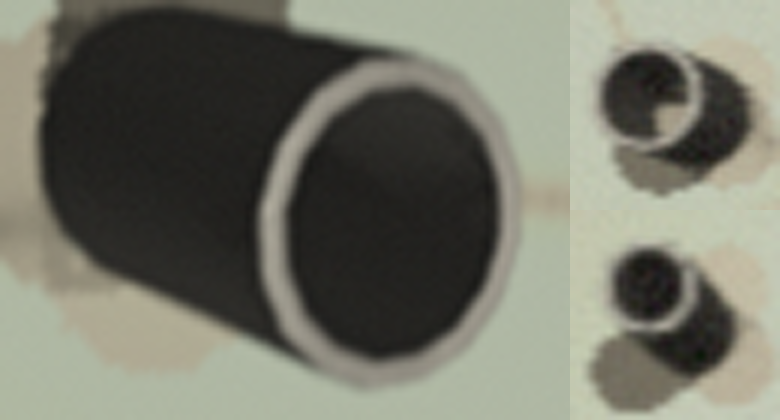

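Shell ring centre: wrist (555,176.7), top (177.2,229.8). Head tube ring: top (246.2,208.7). The bar is in both notches and centred to about 2 mm.

```bash
python3 - <<'E'
from h import *
import pickle
im0,s0=pickle.load(open("w1.pkl","rb"));T=pickle.load(open("d0.pkl","rb"))["top"][0]
print("shell",onz(im0,555,176.7,68,s0),onz(T,177.2,229.8,68),"ht",onz(T,246.2,208.7,90),onz(im0,432,388,90,s0))
E
```

```text
shell [501.39850297 405.98927477] [498.85909447 401.66782055] ht [551.39211636 221.98846734] [551.64731012 219.52650612]
```

move_arm:
  commands: [-0.017,0.045,0,0,0.085,-0.034,0.09,0,0,0.085,-0.051,0.135,0,0,0.085,-0.068,0.18,0,0,0.085,-0.085,0.224,0,0,0.085]

```text
time_s: 12.65
tool_pos: [549.2, 223.5, 200.2]
tool_rot: [1.454, 1.028, -1.46]
wrist_force: [0.1, 0.7, -0.1]
width: 84.9
```

move_arm:
  commands: [0,0,0,0,0.085,0,0,0,0,0.085,0,0,0,0,0.085,0,0,0,0,0.085,0,0,0,0,0.085]

```text
time_s: 13.15
tool_pos: [551.3, 220.9, 202.1]
tool_rot: [1.458, 1.026, -1.458]
wrist_force: [-0.2, -0.4, 0.1]
width: 84.9
```

```bash
python3 - <<'E'
from h import *
import pickle
im,s=snap("wrist","w8.png"); pickle.dump((im,s),open("w8.pkl","wb"))
print(s["tool_pos"],R.from_rotvec(s["tool_rot"]).as_matrix()[:,1].round(3),proj(im,[551.5,221.5,90],s))
E
```

```text
[551.26365145 220.86955968 202.06517343] [ 0.941 -0.337 -0.   ] (np.float64(322.0659983981265), np.float64(230.8817353707651))
```

View pics/w8.png

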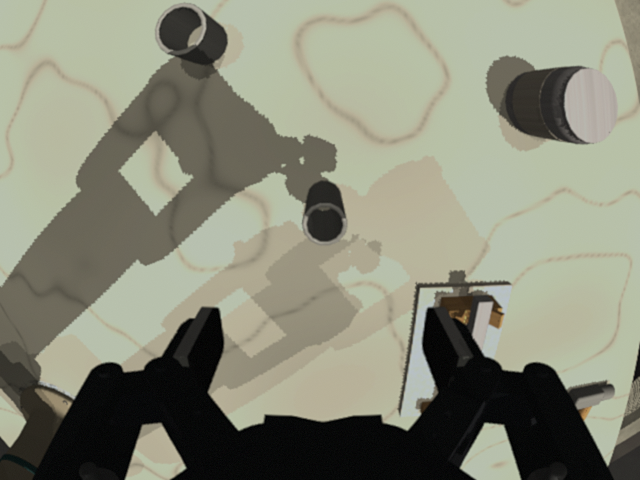

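Head tube ring centre at (324,224), 41 px across; shell ring at (182,33).

```bash
python3 - <<'E'
from h import *
import pickle
im,s=pickle.load(open("w8.pkl","rb"))
P=lambda u,v,z:onz(im,u,v,z,s)
print("ht",P(324,224,90),"dia",np.linalg.norm(P(303,224,90)-P(346,224,90)),"shell",P(182,33,68))
E
```

```text
ht [554.56680189 225.92752592] dia 30.947625584707044 shell [502.34549794 400.83095223]
```

move_arm:
  commands: [0.0025,0.0035,-0.03,0,0.085,0.0025,0.0035,-0.07,0,0.085,0.0025,0.0035,-0.11,0,0.085,0.0025,0.0035,-0.14,0,0.085,0.0025,0.0035,-0.15,0,0.085]

```text
time_s: 13.7
tool_pos: [551.4, 224.4, 48.3]
tool_rot: [1.452, 1.029, -1.463]
wrist_force: [0.2, -0.7, 0.7]
width: 85.0
```

move_arm:
  commands: [0,0,0,0,0.06,0,0,0,0,0.04,0,0,0,0,0.025,0,0,0,0,0.025,0,0,0,0,0.025]

```text
time_s: 14.2
tool_pos: [554.5, 226.0, 54.6]
tool_rot: [1.46, 1.026, -1.453]
wrist_force: [-0.4, -0.0, 6.9]
width: 30.9
```

move_arm:
  commands: [0,0,0.0,0,0.025,0,0,0.02,0,0.025,0,0,0.05,0,0.025,0,0,0.09,0,0.025,0,0,0.12,0,0.025]

```text
time_s: 14.7
tool_pos: [553.5, 225.7, 175.0]
tool_rot: [1.458, 1.027, -1.455]
wrist_force: [-0.2, 1.1, -0.6]
width: 30.9
```

move_arm:
  commands: [0.001,-0.045,0,0,0.025,0.002,-0.09,0,0,0.025,0.003,-0.135,0,0,0.025,0.004,-0.18,0,0,0.025,0.005,-0.225,0,0,0.025]

```text
time_s: 15.2
tool_pos: [557.9, -1.1, 172.5]
tool_rot: [1.456, 1.027, -1.456]
wrist_force: [-0.0, 0.1, -1.7]
width: 31.0
```

move_arm:
  commands: [0.001,-0.045,0,0,0.025,0.002,-0.09,0,0,0.025,0.003,-0.135,0,0,0.025,0.004,-0.18,0,0,0.025,0.005,-0.225,0,0,0.025]

```text
time_s: 15.7
tool_pos: [563.0, -226.2, 172.5]
tool_rot: [1.457, 1.027, -1.456]
wrist_force: [0.6, 0.3, -1.5]
width: 30.7
```

move_arm:
  commands: [0,-0.013,-0.02,0,0.025,0,-0.013,-0.04,0,0.025,0,-0.013,-0.05,0,0.025,0,-0.013,-0.05,0,0.025,0,-0.013,-0.05,0,0.025]

```text
time_s: 16.2
tool_pos: [563.7, -237.0, 123.2]
tool_rot: [1.456, 1.027, -1.455]
wrist_force: [0.0, -0.3, -1.7]
width: 30.4
```

```bash
python3 - <<'E'
from h import *
import pickle
im,s=snap("wrist","w9.png"); pickle.dump((im,s),open("w9.pkl","wb"))
S,_=snap("side","s9.png"); pickle.dump(S,open("s9.pkl","wb"))
print(s["tool_pos"],R.from_rotvec(s["tool_rot"]).as_matrix()[:,1].round(3),proj(im,[563,-238,12],s),proj(S,[563,-238,48]))
a=im["img"][:,100:540]; b=cv2.resize(S["img"][80:220,260:400],(340,340),interpolation=cv2.INTER_CUBIC)
m=np.zeros((480,780,3),np.uint8); m[:,:440]=a; m[:340,440:]=b
cv2.imwrite("pics/m9.png",m[:,:,::-1])
E
```

```text
[ 563.6909444  -237.02158865  123.2064964 ] [ 0.942 -0.335  0.001] (np.float64(321.42618566012806), np.float64(233.6870386194434)) (np.float64(316.3976476716789), np.float64(169.51139815261843))
```

View pics/m9.png

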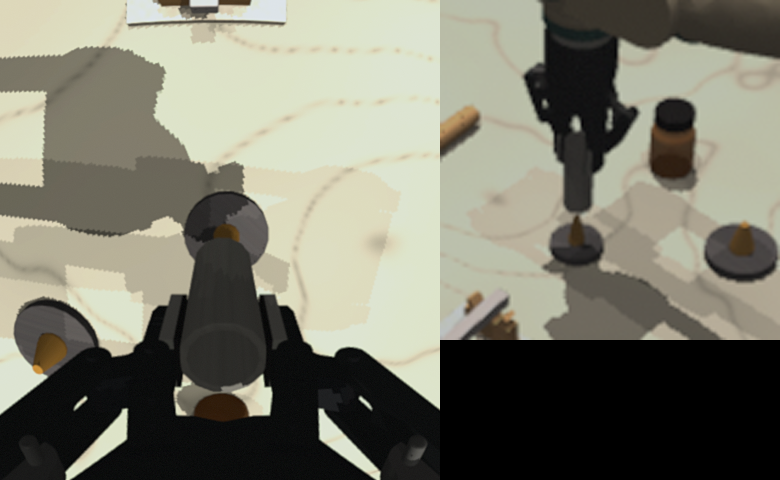

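```bash
python3 - <<'E'
from h import *
import pickle
im,s=pickle.load(open("w9.pkl","rb"))
P=lambda u,v,z:onz(im,u,v,z,s)
l,r=P(286,229,12),P(367,229,12)
print("disc",(l+r)/2,np.linalg.norm(l-r),"top edge",P(326,192,12))
print("wide base",P(155,331,12), "tip",P(138,369,48))
l,r=P(291,262,44+0),P(355,262,44)
print("tube bottom",P(321,250,75))
E
```

```text
disc [ 567.67864388 -235.86647572] 58.525707282591284 top edge [ 576.33150273 -210.12288759]
wide base [ 394.64793257 -273.61945544] tip [ 384.30330118 -286.63236139]
tube bottom [ 566.71444451 -227.11704087]
```

The side view shows the tube end (577,207) right over the cone tip (577,217). I'll shift 1.5 mm in +x and lower it.

move_arm:
  commands: [0.0015,-0.001,-0.01,0,0.025,0.0015,-0.001,-0.02,0,0.025,0.0015,-0.001,-0.03,0,0.025,0.0015,-0.001,-0.036,0,0.025,0.0015,-0.001,-0.04,0,0.025]

```text
time_s: 16.8
tool_pos: [564.4, -238.2, 81.0]
tool_rot: [1.456, 1.029, -1.458]
wrist_force: [0.5, 0.2, -1.7]
width: 30.5
```

move_arm:
  commands: [0,0,-0.004,0,0.025,0,0,-0.008,0,0.025,0,0,-0.012,0,0.025,0,0,-0.015,0,0.025,0,0,-0.015,0,0.025]

```text
time_s: 17.3
tool_pos: [564.7, -238.4, 67.0]
tool_rot: [1.457, 1.028, -1.457]
wrist_force: [0.8, 0.5, -2.6]
width: 31.1
```

move_arm:
  commands: [0,0,-0.001,0,0.025,0,0,-0.002,0,0.025,0,0,-0.003,0,0.025,0,0,-0.003,0,0.025,0,0,-0.003,0,0.025]

```text
time_s: 17.8
tool_pos: [565.1, -238.6, 66.6]
tool_rot: [1.457, 1.026, -1.456]
wrist_force: [-5.5, 2.1, 9.4]
width: 30.5
```

move_arm:
  commands: [0,0,0,0,0.035,0,0,0,0,0.06,0,0,0,0,0.085,0,0,0,0,0.085,0,0,0.0,0,0.085]

```text
time_s: 18.3
tool_pos: [564.8, -238.4, 64.1]
tool_rot: [1.457, 1.028, -1.457]
wrist_force: [0.5, 0.0, 0.3]
width: 84.8
```

move_arm:
  commands: [0,0,0.03,0,0.085,0,0,0.07,0,0.085,0,0,0.11,0,0.085,0,0,0.125,0,0.085,0,0,0.125,0,0.085]

```text
time_s: 18.8
tool_pos: [565.8, -238.9, 192.2]
tool_rot: [1.458, 1.022, -1.453]
wrist_force: [0.3, -0.1, -0.2]
width: 85.1
```

Contact at TCP 66.6, exactly grasp height + 12, so the head tube is seated. Now the shell.

move_arm:
  commands: [-0.004,0.043,0,0,0.085,-0.008,0.086,0,0,0.085,-0.012,0.129,0,0,0.085,-0.017,0.172,0,0,0.085,-0.021,0.213,0,0,0.085]

```text
time_s: 19.3
tool_pos: [542.4, -23.6, 186.4]
tool_rot: [1.455, 1.03, -1.46]
wrist_force: [0.5, -0.2, 1.1]
width: 84.9
```

move_arm:
  commands: [-0.004,0.043,0,0,0.085,-0.008,0.086,0,0,0.085,-0.012,0.129,0,0,0.085,-0.017,0.172,0,0,0.085,-0.021,0.213,0,0,0.085]

```text
time_s: 19.8
tool_pos: [521.4, 189.2, 186.4]
tool_rot: [1.453, 1.029, -1.46]
wrist_force: [0.5, 0.6, -0.2]
width: 85.0
```

move_arm:
  commands: [-0.004,0.043,0,0,0.085,-0.008,0.086,0,0,0.085,-0.012,0.129,0,0,0.085,-0.017,0.172,0,0,0.085,-0.021,0.214,0,0,0.085]

```text
time_s: 20.3
tool_pos: [500.6, 402.9, 186.1]
tool_rot: [1.453, 1.028, -1.46]
wrist_force: [1.1, 0.6, 1.1]
width: 85.2
```

move_arm:
  commands: [0,0,0,0,0.085,0,0,0,0,0.085,0,0,0,0,0.085,0,0,0,0,0.085,0,0,0,0,0.085]

```text
time_s: 20.8
tool_pos: [502.2, 400.6, 189.4]
tool_rot: [1.458, 1.026, -1.458]
wrist_force: [0.1, 0.5, -0.7]
width: 85.0
```

```bash
python3 - <<'E'
from h import *
im,s=snap("wrist","w10.png")
print(s["tool_pos"],proj(im,[501,402.5,68],s))
# bright ring: find dark bore blob near prediction
u,v=map(int,proj(im,[501,402.5,68],s)); g=im["img"].max(2)
m=np.zeros_like(g); m[v-60:v+60,u-60:u+60]=(g[v-60:v+60,u-60:u+60]<60)*255
for c in cv2.findContours(m,0,cv2.CHAIN_APPROX_NONE)[0]:
    if cv2.contourArea(c)>200: e=cv2.fitEllipse(c); print(cv2.contourArea(c),e,onz(im,*e[0],68,s))
cv2.imwrite("pics/w10.png",im["img"][v-90:v+90,u-100:u+100,::-1])
E
```

```text
[502.21601374 400.55473508 189.36242442] (np.float64(319.59742490640787), np.float64(226.11931322608888))
1028.0 ((319.47406005859375, 225.0795135498047), (37.58375549316406, 46.40283966064453), 89.98222351074219) [501.1890825  403.29497508]
551.5 ((319.5634765625, 205.96034240722656), (45.6187629699707, 50.549072265625), 174.30343627929688) [506.24042575 417.10065556]
```

View pics/w10.png

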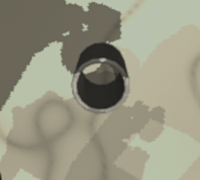

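Shell ring centre ≈(320,221), about (502,405). Grasping.

move_arm:
  commands: [-0.001,0.0035,-0.03,0,0.085,-0.001,0.0035,-0.07,0,0.085,-0.001,0.0035,-0.11,0,0.085,-0.001,0.0035,-0.14,0,0.085,-0.001,0.0035,-0.152,0,0.085]

```text
time_s: 21.35
tool_pos: [499.4, 403.5, 33.5]
tool_rot: [1.452, 1.027, -1.462]
wrist_force: [0.1, -0.8, 0.1]
width: 85.3
```

move_arm:
  commands: [0,0,0,0,0.07,0,0,0,0,0.05,0,0,0,0,0.035,0,0,0,0,0.035,0,0,0,0,0.035]

```text
time_s: 21.85
tool_pos: [502.1, 405.9, 40.5]
tool_rot: [1.461, 1.027, -1.452]
wrist_force: [-0.8, -1.0, 5.8]
width: 43.4
```

move_arm:
  commands: [0,0,0.0,0,0.035,0,0,0,0,0.035,0,0,0.04,0,0.035,0,0,0.08,0,0.035,0,0,0.115,0,0.035]

```text
time_s: 22.35
tool_pos: [500.9, 405.1, 154.9]
tool_rot: [1.458, 1.027, -1.455]
wrist_force: [0.5, 0.0, -3.4]
width: 42.6
```

move_arm:
  commands: [-0.008,-0.046,0,0,0.035,-0.016,-0.092,0,0,0.035,-0.024,-0.138,0,0,0.035,-0.032,-0.184,0,0,0.035,-0.039,-0.23,0,0,0.035]

```text
time_s: 22.85
tool_pos: [461.1, 173.4, 152.8]
tool_rot: [1.457, 1.027, -1.455]
wrist_force: [0.1, -0.4, -2.6]
width: 42.6
```

move_arm:
  commands: [-0.008,-0.046,0,0,0.035,-0.016,-0.092,0,0,0.035,-0.024,-0.138,0,0,0.035,-0.032,-0.184,0,0,0.035,-0.039,-0.23,0,0,0.035]

```text
time_s: 23.35
tool_pos: [422.1, -56.6, 153.0]
tool_rot: [1.457, 1.026, -1.455]
wrist_force: [2.2, -0.4, -3.6]
width: 42.9
```

move_arm:
  commands: [-0.008,-0.046,0,0,0.035,-0.016,-0.092,0,0,0.035,-0.024,-0.138,0,0,0.035,-0.032,-0.184,0,0,0.035,-0.039,-0.23,0,0,0.035]

```text
time_s: 23.85
tool_pos: [383.1, -286.8, 153.0]
tool_rot: [1.457, 1.026, -1.456]
wrist_force: [-0.2, 0.3, -4.0]
width: 42.8
```

move_arm:
  commands: [0,0,-0.02,0,0.035,0,0,-0.04,0,0.035,0,0,-0.045,0,0.035,0,0,-0.045,0,0.035,0,0,-0.045,0,0.035]

```text
time_s: 24.35
tool_pos: [384.4, -285.0, 108.6]
tool_rot: [1.456, 1.026, -1.455]
wrist_force: [0.8, -0.2, -3.1]
width: 42.7
```

```bash
python3 - <<'E'
from h import *
import pickle
im,s=snap("wrist","w11.png"); pickle.dump((im,s),open("w11.pkl","wb"))
S,_=snap("side","s11.png")
print(s["tool_pos"],s["wrist_force"],proj(im,[384,-286,12],s),proj(S,[384,-286,48]))
a=im["img"][:,100:540]; b=cv2.resize(S["img"][80:240,270:430],(340,340),interpolation=cv2.INTER_CUBIC)
m=np.zeros((480,780,3),np.uint8); m[:,:440]=a; m[:340,440:]=b
cv2.imwrite("pics/m11.png",m[:,:,::-1])
E
```

```text
[ 384.37240265 -285.0470539   108.61235651] [ 0.80817315 -0.15425067 -3.08898367] (np.float64(321.7025537262135), np.float64(240.15504861499764)) (np.float64(384.7023711639596), np.float64(171.94631755099437))
```

View pics/m11.png

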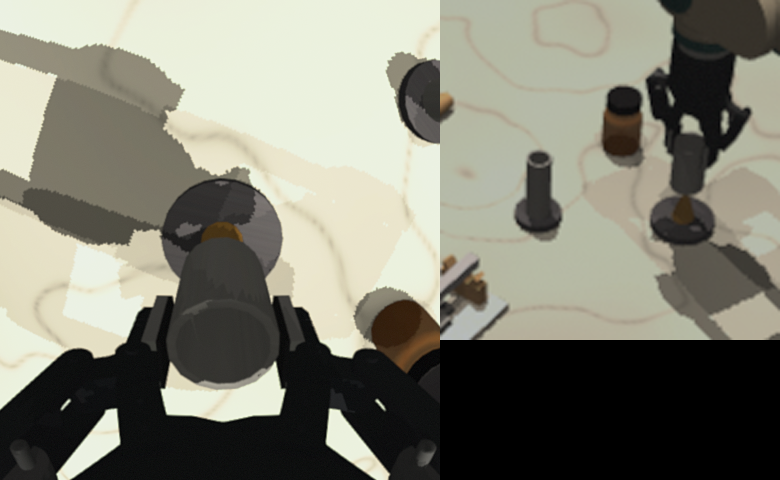

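Head tube standing flush on its base (side crop 538,212). Shell end (687,190) is over the cone tip (685,195), so I'll lower it.

move_arm:
  commands: [0,0,-0.01,0,0.035,0,0,-0.02,0,0.035,0,0,-0.03,0,0.035,0,0,-0.04,0,0.035,0,0,-0.048,0,0.035]

```text
time_s: 24.95
tool_pos: [383.4, -284.6, 57.9]
tool_rot: [1.457, 1.029, -1.457]
wrist_force: [0.6, 0.1, -2.4]
width: 42.4
```

move_arm:
  commands: [0,0,-0.003,0,0.035,0,0,-0.006,0,0.035,0,0,-0.0085,0,0.035,0,0,-0.0085,0,0.035,0,0,-0.0085,0,0.035]

```text
time_s: 25.45
tool_pos: [384.2, -285.5, 52.5]
tool_rot: [1.456, 1.026, -1.456]
wrist_force: [-3.8, 2.8, 5.8]
width: 42.9
```

Contact at TCP 52.5, which is grasp height 40.5 + 12. Release, lift, clear away.

move_arm:
  commands: [0,0,0,0,0.05,0,0,0,0,0.07,0,0,0,0,0.085,0,0,0,0,0.085,0,0,0.0,0,0.085]

```text
time_s: 25.95
tool_pos: [383.8, -284.9, 50.8]
tool_rot: [1.457, 1.027, -1.456]
wrist_force: [-0.5, -0.2, -0.4]
width: 85.1
```

move_arm:
  commands: [0,0,0.03,0,0.085,0,0,0.07,0,0.085,0,0,0.11,0,0.085,0,0,0.15,0,0.085,0,0,0.18,0,0.085]

```text
time_s: 26.45
tool_pos: [384.1, -285.1, 233.7]
tool_rot: [1.457, 1.024, -1.455]
wrist_force: [0.5, -0.4, -0.6]
width: 85.1
```

move_arm:
  commands: [0,0.045,0,0,0.085,0.0,0.09,0,0,0.085,0.0,0.135,0,0,0.085,0.0,0.18,0,0,0.085,0.0,0.18,0,0,0.085]

```text
time_s: 26.95
tool_pos: [383.9, -101.1, 231.2]
tool_rot: [1.454, 1.031, -1.451]
wrist_force: [0.4, -0.2, 1.0]
width: 84.8
```

```bash
python3 - <<'E'
from h import *
for i in range(3): T,s=snap("top","t12.png")
S,_=snap("side","s12.png")
print(s["tool_pos"],s["time_s"],s["wrist_force"])
def p(n,z): return proj(T,n,),proj(S,n)
print("shell top exp",proj(S,[384,-286,80]),"ht top exp",proj(S,[564.5,-238.5,102]))
m=np.zeros((600,800,3),np.uint8)
m[:300,:400]=cv2.resize(S["img"][90:210,280:440],(400,300),interpolation=cv2.INTER_CUBIC)
m[:300,400:]=cv2.resize(S["img"][180:285,200:340],(400,300),interpolation=cv2.INTER_CUBIC)
m[300:,:400]=cv2.resize(T["img"][140:290,280:480],(400,300),interpolation=cv2.INTER_CUBIC)
m[300:,400:]=cv2.resize(T["img"][180:300,390:550],(400,300),interpolation=cv2.INTER_CUBIC)
cv2.imwrite("pics/m12.png",cv2.convertScaleAbs(m,alpha=1.3)[:,:,::-1])
E
```

```text
[ 383.93189909 -104.30317042  231.03774345] 27.05 [ 1.50642298  0.16227362 -0.17733328]
shell top exp (np.float64(385.8922785562074), np.float64(162.9967306229977)) ht top exp (np.float64(316.269031814086), np.float64(153.9894184481803))
```

The viewing limit is reached, so I'll check the seats numerically: tube rims triangulated from the two fixed views.

```bash
python3 - <<'E'
from h import *
S,_=snap("side","s13.png");T,_=snap("top","t13.png")
for n,p,r in[("shell",[384,-286,80],22),("ht",[564.5,-238.5,102],16.5)]:
    for k,I in(("side",S),("top",T)):
        u,v=proj(I,p); g=I["img"].max(2)
        # sample brightness of predicted rim mid-wall vs. outside & bore
        out=[]
        rr={"bore":r-7,"rim":r-2,"outside":r+4}
        for dz in(-8,-4,0,4,8):
            vals=[]
            for q in rr.values():
                pts=[proj(I,[p[0]+q*np.cos(a),p[1]+q*np.sin(a),p[2]+dz]) for a in np.linspace(0,6.28,40)]
                vals.append(int(np.mean(cv2.remap(g,np.float32([[x[0] for x in pts]]),np.float32([[x[1] for x in pts]]),1))))
            out.append(vals)
        print(n,k,(round(u,1),round(v,1)),"dz -8..8 [bore,rim,out]",out)
    u,v=map(int,proj(S,p)); print(S["img"][v-14:v+14:1,u-12:u+13:2].max(2))
E
```

```text
shell side (np.float64(385.9), np.float64(163.0)) dz -8..8 [bore,rim,out] [[61, 59, 95], [64, 73, 100], [58, 98, 101], [73, 102, 105], [91, 98, 106]]
shell top (np.float64(447.6), np.float64(277.0)) dz -8..8 [bore,rim,out] [[109, 92, 101], [108, 93, 103], [107, 94, 104], [106, 96, 104], [106, 99, 104]]
[[172 172 172 172 173 173 171  58  18  18  21 123  16]
 [173 173 173 173 173 173 173 131  65  17  19  84  15]
 [172 173 173 173 172 173 173 172 122  18  17  51  17]
 [173 173 173 173 173 173 172 173 159  16  17  16  15]
 [173 173 173 173 172 173 173 173 173  54  16  19  18]
 [172 173 173 173 173 173 173 173 173 109  18  18  15]
 [173 174 173 173 173 173 173 173 173 143  16  18  20]
 [174 174 173 173 174 173 173 173 173 146  21  18  18]
 [175 174 174 175 174 173 173 172 173 130  30  17  17]
 [175 174 174 174 174 173 169 169 173 109  43  17  16]
 [174 174 174 175 171 153 143 147 163  95  45  21  17]
 [175 175 175 172 150 105  88  96 123  62  44  18  17]
 [175 175 174 160 102  45  47  47  60  43  42  15  18]
 [176 175 175 141  54  45  48  48  48  35  42  16  17]
 [176 176 176 123  45  46 
[... 1877 characters left out ...]
62  62  44  46  45  44 139 176 176 176]
 [176 176 176 156  93  45  47  46  65 129 177 177 176]
 [176 176 176 144 110  64  46  56 105 107 177 177 177]
 [176 176 177 143  85  85  94  85 104 110 177 176 176]
 [177 176 177 144  44  79 105  84  42 123 177 176 176]
 [177 176 177 143  46  47  47  45  44 122 176 177 177]
 [177 176 176 141  45  46  47  44  44 123 177 177 177]
 [177 176 174 138  45  46  46  45  44 122 176 176 176]
 [176 177 171 138  45  47  46  46  43 122 176 176 177]
 [176 176 169 130  44  46  45  46  43 122 176 176 177]
 [177 176 169 114  45  47  47  46  43 121 176 176 177]
 [176 175 169 115  45  47  46  45  44 125 176 176 177]
 [177 173 171 118  46  47  46  45  45 129 176 176 177]]
```

Rims in the side view: shell centre row ≈163.3 (expected 163.0 if seated), head tube ≈154 (expected 154.0). Both are seated, so I'm handing in.

```bash
python3 -c "
from h import *
print(robot.finish_job())"
```

```text
the job is handed in; nothing more can be done
None
```

All four parts are placed and the job is handed in at about 27 s of the 125 s allowed. The arm never went near the jar. `finish_job` gave no verdict, so the results below are from my own checks:

| Part | Last check |
|---|---|
| Dropout | Near view after release showed an even margin inside its outline, with its fork at the outline's fork. |
| Bar | In both notches. Its measured centre is about 2 mm from the board's, and its yaw matches to about 0.2°. |
| Head tube | Met its base 12 mm above its grasp height, as it should. Its rim in the side view was at row 154, where 154.0 was expected. |
| Shell | Met its base 12 mm above its grasp height, as it should. Its rim in the side view was at row 163.3, where 163.0 was expected. |

- **Disagreement between cameras:** the top and wrist cameras differed by 2–5 mm on some positions. I used averages, and the cones and notches could absorb that much.
- **Not fully checked:** I could not view the last overall picture because the 16-picture limit was reached. The final tube check was therefore done on pixel values. In the top view it told me little for the shell, so the shell rests on the side view and the contact height. The jar was not measured again at the end.

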